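Sort the full screw tins from the empties by their heft

ROBOT

A 6-joint arm with a two-finger parallel gripper is mounted at the origin on the work surface. World frame = base frame: x ahead of the robot, y to its left, z up, the work surface at z = 0. Lengths are in m, angles in rad, forces in N, time in s.
With the tool pointing down it reaches from about 0.25 to 0.775 m from the base axis. Payload 4 kg.
Tool frame: the origin (TCP) lies at the very end of the fingers, on their centre line; the grasp point (between the pads) lies 19 mm behind it; z points along the fingers, y is the line along which they close (so a half turn about z gives the same grasp; the last joint's range is limited). The gripper opens to 94 mm and grips with 3 to 60 N. Pads are 16 mm wide; open, the fingers measure 119 mm over their backs; the gripper's body (75 mm by 177 mm) begins 78 mm behind the grasp point.
Start: joints at [-1.31, 0.087, 1.371, -0, 1.684, -0.103], TCP at [0.196, -0.514, 0.206] pointing down, gripper open.
Joint ranges: [-3.1, 3.1], [-0.76, 2.03], [0.27, 2.55], [-1.08, 4.22], [0.17, 2.65], [-2.57, 2.57]. Speed limits (rad/s): [2.79, 2.79, 3.14, 3.14, 3.14, 3.14].

INTERFACE

Orientations are given as [roll, pitch, yaw] about the fixed x, y, z axes, in that order (R = Rz(yaw) Ry(pitch) Rx(roll)).
In Python, from bench import robot gives the robot as it stands. The module is installed in compiled form; this text tells all that it offers.
- The arm moves only by the tool move_arm, never from a script. Its argument "deltas" is one flat list of numbers, 7 for each row, row after row: the turn, a rotation vector about the tool's x, y, z in rad, then the shift along the tool's x, y, z in cm, then the closure, from -1 (fully open) to 1 (shut). A call has 1 to 8 rows; each row is the pose to reach, as a shift and turn from the pose commanded when the call began, along the tool's axes at that moment; what a row does not reach only later rows make up. A row lasts 1/10 s, in which the tool goes at most 50 mm and 8.59 degrees, less where a joint would pass 70% of its speed; a pose out of reach is approached as far as the arm can. A call with a gripper value outside its range is refused whole. The fingers move at their own pace and stop on an object; the grip force is fixed at half the most. Time passes only in rows, so rows that repeat a pose let the fingers close. It gives the time, the measured TCP pose, the force, the opening and the grip force at its end, in the units of the state.
- robot.get_obs(): the state, without advancing time (a new reading comes with each control period).
- robot.snapshot(name): name is "scene" or "top" or "wrist"; returns a dict with "image" (400x640x3 uint8, red, green, blue), "depth" (400x640 float32, m along the optical axis (not along the pixel's ray), 0 where there is no reading), "fov_y" (degrees; the focal length in pixels is half the picture's height over the tangent of half this angle, whatever the lens; pixels are square), "cx", "cy" (the principal point, pixels), "origin" and "orientation" of the camera in the world; the wrist camera has in their place "T_tool_cam" (4x4, takes a point from camera to tool coordinates, whose origin is the TCP and whose axes are the flange's). Camera axes: x right, y up, looking along -z (the intrinsics and any distortion apply to the point x, -y, -z); pixel columns grow to the right and rows downward; lengths in m; the calibration is good to about 2 mm. The wrist camera is an equidistant fisheye: a pixel r from the principal point sees the ray r / f radians off the axis. A picture is of the moment at which its call begins: read the wrist's pose just before it.
- robot.close_job(): hands the job in; it is judged then, once.
The state is a dict: "time": time; "joint_positions": joint angles; "qvel": joint speeds; "joint_torque": joint torques, N m; "tool_pos": TCP position; "ee_rot": TCP orientation; "wrist_force": force on the tool from outside, world axes, zero at the start; "wrist_torque": the same for the moment, N m; "width": finger opening in m; "finger_force": force on a finger pad.
Only numpy, scipy, OpenCV 4.12 (cv2) and the standard library are available. Lean on these libraries where they do the work, as an engineer would, in place of code of your own. Each camera call takes 0.05 s, during which the arm holds its last target. There are 200 camera calls.

TASK

Three identical closed screw tins stand on the bench; one or two of them are full and the rest are empty. Feel by weight which is which: stand each full tin upright on the floor of the plywood tote, and put each empty one in the cut-down cardboard carton. Leave the other things on the bench alone.

Things in the scene. Friction and masses are not known exactly. Their poses are not given: they have to be found in the camera images.
- tin_a_center (a point): closed steel hardware tin, a plain upright cylinder 56 mm in diameter and 80 mm tall with a flat lid; this point is its centre, 40 mm above its foot, its z axis is the tin's axis. The three tins look exactly alike. Each is either full of tightly packed steel screws, 0.37 to 0.60 kg in all, or empty, about 0.07 kg; only its weight tells which, and it changes from one start to the next. All three start upright on the bench top in front of the robot, at least 20 mm apart
- tin_b_center (a point): closed steel hardware tin, a plain upright cylinder 56 mm in diameter and 80 mm tall with a flat lid; this point is its centre, 40 mm above its foot, its z axis is the tin's axis. The three tins look exactly alike. Each is either full of tightly packed steel screws, 0.37 to 0.60 kg in all, or empty, about 0.07 kg; only its weight tells which, and it changes from one start to the next. All three start upright on the bench top in front of the robot, at least 20 mm apart
- tin_c_center (a point): closed steel hardware tin, a plain upright cylinder 56 mm in diameter and 80 mm tall with a flat lid; this point is its centre, 40 mm above its foot, its z axis is the tin's axis. The three tins look exactly alike. Each is either full of tightly packed steel screws, 0.37 to 0.60 kg in all, or empty, about 0.07 kg; only its weight tells which, and it changes from one start to the next. All three start upright on the bench top in front of the robot, at least 20 mm apart
- tin_a: the tin of point tin_a_center as a body; the origin is the centre of its underside
- tin_b: the tin of point tin_b_center as a body; the origin is the centre of its underside
- tin_c: the tin of point tin_c_center as a body; the origin is the centre of its underside
- tote: open plywood tote, fixed to the bench, 250 mm along its x by 170 mm along its y; the origin is the centre of its underside, z up. Inside 226 x 152 mm; its floor is 8 mm above the bench. The two long sides (at +y and -y) rise 40 mm above the bench, the two end boards (at +x and -x), each with a dark hand slot, 65 mm. It stands to the left or the right of the tins, within 0.2 rad of square to the bench
- carton: open cut-down cardboard carton for scrap metal, fixed to the bench, 260 mm along its x by 180 mm along its y, 60 mm high; the origin is the centre of its underside, z up. Walls and floor are 4 mm thick, all walls equally high; short flaps fold down outside its long sides, reaching 15 mm out. It stands on the side opposite to the tote
- tape: roll of masking tape lying flat beyond the tins, 104 mm in diameter, 48 mm tall, origin at the centre of its underside; leave it alone
- glue: glue bottle standing beyond the tins, 62 mm in diameter, 175 mm tall, origin at the centre of its underside; leave it alone
- square: carpenter's try square lying flat between the robot and the tins, stock 120 mm and blade 160 mm long, 18 mm thick, origin under the middle of the stock; leave it alone
Things that resemble listed ones, but are neither listed nor needed, are in the scene too. What is shaped like the tin_a but green or orange is not meant.

How it is judged:
At the end, for the whole second after the job is handed in: Every full tin stands upright (within 0.15 rad) on the tote's floor and every empty tin is inside the carton's walls, lying or standing, none in the wrong one (each tin presses on the tote with over 2 N or on the carton with under 2 N); full tins at rest, empties no longer rolling about (((x of tin_a_center in the frame of tote between -0.088 and 0.088 m and y of tin_a_center in the frame of tote between -0.052 and 0.052 m and z of tin_a_center in the frame of tote between 0.042 and 0.056 m and angle between tin_a_center's own z axis and vertical below 0.15 rad and contact force between tin_a and tote above 2 N and linear speed of tin_a below 0.03 m/s) or (x of tin_a_center in the frame of carton between -0.102 and 0.102 m and y of tin_a_center in the frame of carton between -0.066 and 0.066 m and z of tin_a_center in the frame of carton between 0.02 and 0.075 m and contact force between tin_a and carton below 2 N and linear speed of tin_a below 0.2 m/s)) and ((x of tin_b_center in the frame of tote between -0.088 and 0.088 m and y of tin_b_center in the frame of tote between -0.052 and 0.052 m and z of tin_b_center in the frame of tote between 0.042 and 0.056 m and angle between tin_b_center's own z axis and vertical below 0.15 rad and contact force between tin_b and tote above 2 N and linear speed of tin_b below 0.03 m/s) or (x of tin_b_center in the frame of carton between -0.102 and 0.102 m and y of tin_b_center in the frame of carton between -0.066 and 0.066 m and z of tin_b_center in the frame of carton between 0.02 and 0.075 m and contact force between tin_b and carton below 2 N and linear speed of tin_b below 0.2 m/s)) and ((x of tin_c_center in the frame of tote between -0.088 and 0.088 m and y of tin_c_center in the frame of tote between -0.052 and 0.052 m and z of tin_c_center in the frame of tote between 0.042 and 0.056 m and angle between tin_c_center's own z axis and vertical below 0.15 rad and contact force between tin_c and tote above 2 N and linear speed of tin_c below 0.03 m/s) or (x of tin_c_center in the frame of carton between -0.102 and 0.102 m and y of tin_c_center in the frame of carton between -0.066 and 0.066 m and z of tin_c_center in the frame of carton between 0.02 and 0.075 m and contact force between tin_c and carton below 2 N and linear speed of tin_c below 0.2 m/s))); the robot touches nothing.
It fails at once if the roll of tape is shoved more than 40 mm or knocked over (distance of tape from where it was at the start of the episode above 0.04 m or angle between tape's own z axis and vertical above 0.5 rad).
It fails at once if the glue bottle is shoved more than 40 mm or knocked over (distance of glue from where it was at the start of the episode above 0.04 m or angle between glue's own z axis and vertical above 0.5 rad).
It fails at once if the try square is shoved more than 40 mm or knocked over (distance of square from where it was at the start of the episode above 0.04 m or angle between square's own z axis and vertical above 0.5 rad).
It also fails if it takes over 67 s, if anything falls off the work surface, if the arm or the gripper's body presses on something with over 40 N, if the wrist force passes 120 N, or if a joint passes its speed limit or range.

## Working session

There is one attempt and no reset: what is moved stays moved. The work goes in short steps, Python scripts to look and compute and a tool call to move; the robot and the scene stay as the last step left them, time stands still between calls to the robot, and variables do not carry over. Pictures are saved under pics/ and viewed, at most 10 in all, crops included, and the job is handed in when it is done.

Besides the shell and the picture viewer there is one more tool, called after "Request:" as name(argument=value, ...) on one line, values as JSON. move_arm: Moves the arm, as the interface text tells. Its arguments: {"type":"object","properties":{"deltas":{"type":"array","items":{"type":"number"}}},"required":["deltas"]}

```bash
mkdir -p pics
cat > h.py <<'E'
import numpy as np,cv2,json
from bench import robot
from scipy.spatial.transform import Rotation as R
def pts(s):
    h,w=s["depth"].shape; f=h/2/np.tan(np.radians(s["fov_y"])/2)
    u,v=np.meshgrid(np.arange(w),np.arange(h)); d=s["depth"]
    P=np.stack([(u-s["cx"])/f*d,-(v-s["cy"])/f*d,-d],-1)
    o=np.array(s["orientation"]); M=R.from_euler('xyz',o).as_matrix() if o.size==3 else (o if o.size==9 else None)
    return P@M.T+np.array(s["origin"])
E
python3 - <<'E'
from h import *
o=robot.get_obs(); print({k:np.round(v,3).tolist() for k,v in o.items()})
for n in ("top","scene"):
    s=robot.snapshot(n); cv2.imwrite(f"pics/{n}0.png",s["image"][...,::-1])
    print(n,s["origin"],s["orientation"],s["fov_y"],s["cx"],s["cy"],(s["depth"]==0).mean())
    np.save(f"{n}_img.npy",s["image"]); np.save(f"{n}_p.npy",pts(s))
E
```

```text
{'time': 0.0, 'joint_positions': [-1.31, 0.088, 1.372, -0.0, 1.684, -0.103], 'qvel': [0.0, 0.001, 0.0, 0.001, -0.0, -0.001], 'joint_torque': [-0.001, -34.018, -30.243, 0.072, 0.033, -0.0], 'tool_pos': [0.196, -0.513, 0.204], 'ee_rot': [-3.139, -0.0, 0.364], 'wrist_force': [-0.107, -0.619, -0.129], 'wrist_torque': [0.003, 0.028, -0.011], 'finger_force': 0.0, 'width': 0.094}
top [0.43544364 0.01827907 0.8467996 ] [ 0.20269448 -0.00592795 -1.55943006] 55.59232808331174 314.9442589541347 197.6981850526757 0.0039375
scene [1.01082845 0.60861119 1.01681042] [0.62461837 0.00846574 2.55597197] 44.88602477905532 325.22087950309606 200.58578576237417 0.00367578125
```

View pics/top0.png

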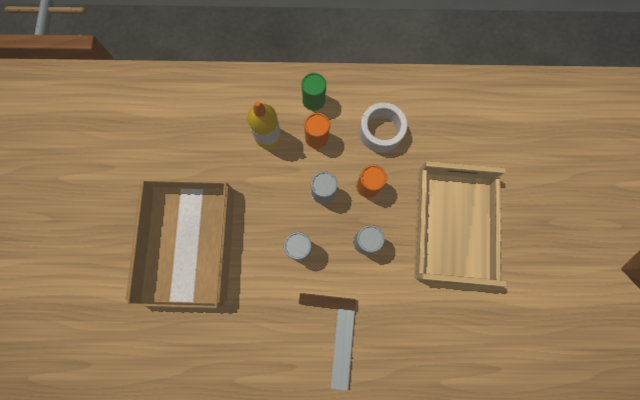

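View pics/scene0.png

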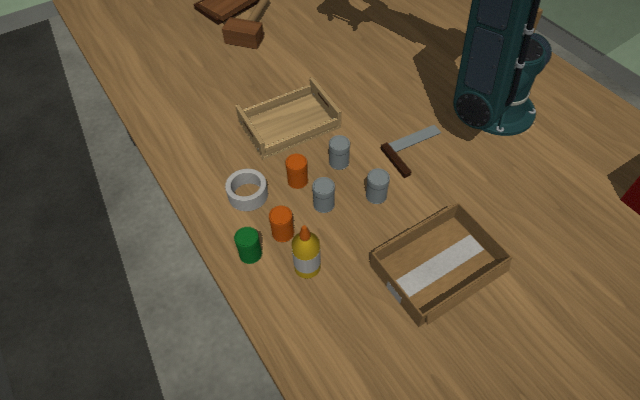

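The top view shows the grey tins at about (324,184), (298,246) and (370,239). The carton is on the left around (180,245) and the tote on the right around (460,228). An orange decoy at (373,180) sits close to two of the tins.

Run:
```python
from h import *
for n in("top","scene"):
    I=np.load(n+"_img.npy");P=np.load(n+"_p.npy");Z=P[...,2]
    hsv=cv2.cvtColor(I,cv2.COLOR_RGB2HSV)
    print(n,'bench z',np.median(Z[340:380,100:250]) if n=="top" else '')
    inb=(P[...,0]>.15)&(P[...,0]<.8)&(abs(P[...,1])<.45)
    def comps(m,name,mn):
        k,l,st,c=cv2.connectedComponentsWithStats(m.astype(np.uint8))
        for i in range(1,k):
            if st[i,4]<mn: continue
            p=P[l==i]; q=p[:,:2].astype(np.float32)
            (cx,cy),r=cv2.minEnclosingCircle(q)
            rc=cv2.minAreaRect(q)
            print(name,st[i,4],c[i].round(),'mean',p.mean(0).round(4),'circ',round(cx,4),round(cy,4),round(r,4),'rect',np.round(rc[0],4),np.round(rc[1],4),round(rc[2],2))
    comps((Z>.074)&(Z<.087)&inb,'z80',60)
    if n=="top":
        # walls: tall points within side regions
        for side,mm,(a,b) in(('carton',P[...,1]>.15,(.05,.066)),('tote ends',P[...,1]<-.12,(.057,.07)),('tote all',P[...,1]<-.12,(.033,.07)),):
            m=(Z>a)&(Z<b)&mm&inb&(P[...,0]<.62)
            comps(m,side,60)
            rc=cv2.minAreaRect(P[m][:,:2].astype(np.float32)); print(side,'ALL',rc)
        comps((Z>.012)&(Z<.03)&inb&(abs(P[...,1])<.12)&(P[...,0]<.4),'square',60)
        comps((Z>.1)&(Z<.25)&inb,'glue',30)
```

```text
top bench z -0.00038825873549352963
z80 503 [316. 124.] mean [0.7546 0.0145 0.0781] circ 0.7548 0.0146 0.028 rect [0.755 0.014] [0.0549 0.0539] 0.9
z80 64 [266. 133.] mean [0.7319 0.1222 0.0803] circ 0.7451 0.1265 0.029 rect [0.7349 0.1242] [0.0208 0.0578] 12.72
z80 541 [372. 177.] mean [ 0.6385 -0.1043  0.078 ] circ 0.6388 -0.1044 0.0282 rect [ 0.6383 -0.1043] [0.0528 0.054 ] 88.3
z80 541 [323. 184.] mean [ 0.6235 -0.0016  0.0781] circ 0.6237 -0.0015 0.0279 rect [ 0.6237 -0.0012] [0.0538 0.0544] 5.71
z80 588 [370. 238.] mean [ 0.511  -0.0965  0.078 ] circ 0.5114 -0.0967 0.0281 rect [ 0.5109 -0.0962] [0.0541 0.0537] 51.11
z80 596 [297. 245.] mean [0.4952 0.051  0.0779] circ 0.4954 0.0512 0.0279 rect [0.4954 0.0509] [0.0542 0.0547] 73.71
carton 1594 [178. 253.] mean [0.4788 0.2963 0.0578] circ 0.4987 0.2967 0.1537 rect [0.4968 0.2975] [0.1915 0.2485] 89.18
carton ALL ((0.49682044982910156, 0.2975009083747864), (0.19151832163333893, 0.24846628308296204), 89.17713165283203)
tote ends 515 [463. 279.] mean [ 0.4314 -0.2858  0.0646] circ 0.4323 -0.2862 0.0846 rect [ 0.4314 -0.2861] [0.1689
[... 653 characters left out ...]
39. 143.] mean [ 0.51   -0.0943  0.078 ] circ 0.5103 -0.0944 0.0287 rect [ 0.5107 -0.0949] [0.055  0.0524] 54.89
z80 294 [296. 162.] mean [ 0.6382 -0.1018  0.0779] circ 0.6382 -0.1013 0.0284 rect [ 0.6375 -0.1007] [0.0543 0.0532] 57.83
z80 325 [378. 177.] mean [0.4948 0.0536 0.0779] circ 0.4944 0.0535 0.0287 rect [0.4941 0.054 ] [0.0548 0.055 ] 7.02
z80 332 [323. 186.] mean [0.6228 0.0011 0.078 ] circ 0.6225 0.0018 0.0286 rect [0.6229 0.0011] [0.0551 0.0539] 46.64
z80 379 [280. 215.] mean [0.7544 0.0172 0.0781] circ 0.7541 0.0173 0.029 rect [0.7539 0.0175] [0.0558 0.0541] 64.51
z80 75 [307. 260.] mean [0.7664 0.153  0.0806] circ 0.7613 0.1416 0.0287 rect [0.7658 0.1496] [0.019  0.0573] 60.45
```

Request:
move_arm(deltas=[0,0,0.364,44.3,-27.9,0,-1,0,0,0.364,44.3,-27.9,0,-1,0,0,0.364,44.3,-27.9,0,-1,0,0,0.364,44.3,-27.9,0,-1,0,0,0.364,44.3,-27.9,0,-1,0,0,0.364,44.3,-27.9,0,-1,0,0,0.364,44.3,-27.9,0,-1,0,0,0.364,44.3,-27.9,0,-1])

```text
time: 0.9
tool_pos: [0.4344, -0.1957, 0.2051]
ee_rot: [3.142, 0.0, -0.0]
wrist_force: [-0.3, -1.3, -1.0]
width: 0.0938
finger_force: 0.0
```

Run:
```python
from h import *
P=np.load("top_p.npy");Z=P[...,2];X=P[...,0];Y=P[...,1]
for nm,m in(('carton',(Y>.18)&(Y<.45)&(Z>.05)&(Z<.066)&(X<.7)&(X>.3)),('tote',(Y<-.17)&(Y>-.42)&(Z>.034)&(Z<.07)&(X>.35)&(X<.74)),('toteends',(Y<-.17)&(Y>-.42)&(Z>.056)&(Z<.07)&(X>.35)&(X<.74))):
    print(nm,cv2.minAreaRect(P[m][:,:2].astype(np.float32)),m.sum())
o=robot.get_obs();print(o["tool_pos"],o["ee_rot"])
```

```text
carton ((0.5029574036598206, 0.29738885164260864), (0.1914403885602951, 0.2608681321144104), 89.13311004638672) 1870
tote ((0.578016459941864, -0.27062028646469116), (0.22719083726406097, 0.302579790353775), 85.13246154785156) 2352
toteends ((0.5501567721366882, -0.29597213864326477), (0.16976851224899292, 0.25046655535697937), 85.46623229980469) 1021
[ 0.43435129 -0.19572628  0.20514304] [ 3.14156623e+00  2.96020091e-04 -3.83005973e-04]
```

Request:
move_arm(deltas=[0,0,0,7.4,-9.7,5,-1,0,0,0,7.4,-9.7,5,-1,0,0,0,7.4,-9.7,5,-1,0,0,0,7.4,-9.7,5,-1,0,0,0,7.4,-9.7,5,-1])

```text
time: 1.4
tool_pos: [0.5073, -0.1004, 0.1547]
ee_rot: [3.141, 0.002, 0.001]
wrist_force: [-1.3, -0.5, -0.7]
width: 0.0942
finger_force: 0.0
```

Request:
move_arm(deltas=[0,0,0,0.4,-0.5,3,-1,0,0,0,0.4,-0.5,6,-1,0,0,0,0.4,-0.5,9,-1,0,0,0,0.4,-0.5,11,-1,0,0,0,0.4,-0.5,12,-1,0,0,0,0.4,-0.5,12,-1])

```text
time: 2.0
tool_pos: [0.5106, -0.0967, 0.0347]
ee_rot: [-3.141, 0.002, -0.002]
wrist_force: [-0.0, 0.5, 0.5]
width: 0.0939
finger_force: 0.0
```

Request:
move_arm(deltas=[0,0,0,0,0,0,1,0,0,0,0,0,0,1,0,0,0,0,0,0,1,0,0,0,0,0,0,1,0,0,0,0,0,0,1,0,0,0,0,0,0,1,0,0,0,0,0,0,1])

```text
time: 2.7
tool_pos: [0.5124, -0.0971, 0.0364]
ee_rot: [3.139, -0.001, -0.0]
wrist_force: [-0.0, -5.0, 3.4]
width: 0.0564
finger_force: 30.0
```

Request:
move_arm(deltas=[0,0,0,0,0,-2,1,0,0,0,0,0,-5,1,0,0,0,0,0,-8,1,0,0,0,0,0,-11,1,0,0,0,0,0,-13,1,0,0,0,0,0,-13,1,0,0,0,0,0,-13,1,0,0,0,0,0,-13,1])

```text
time: 3.5
tool_pos: [0.5102, -0.0949, 0.1623]
ee_rot: [-3.139, 0.005, 0.0]
wrist_force: [0.0, -0.5, -5.5]
width: 0.0563
finger_force: 30.0
```

Request:
move_arm(deltas=[0,0,0,0,0,0,1,0,0,0,0,0,0,1])

```text
time: 3.7
tool_pos: [0.511, -0.0954, 0.1638]
ee_rot: [-3.141, 0.003, -0.0]
wrist_force: [-0.3, -0.7, -6.0]
width: 0.0566
finger_force: 30.0
```

Request:
move_arm(deltas=[0,0,0,-0.2,2,0,1,0,0,0,-0.4,6,0,1,0,0,0,-0.6,10,0,1,0,0,0,-0.8,14,0,1,0,0,0,-1.1,18,0,1,0,0,0,-1.1,19.7,0,1,0,0,0,-1.1,19.7,0,1,0,0,0,-1.1,19.7,0,1])

```text
time: 4.5
tool_pos: [0.5006, -0.2922, 0.1648]
ee_rot: [-3.14, 0.001, -0.001]
wrist_force: [-0.5, 0.3, -4.9]
width: 0.0563
finger_force: 30.0
```

Request:
move_arm(deltas=[0,0,0,0,0,2,1,0,0,0,0,0,5,1,0,0,0,0,0,8,1,0,0,0,0,0,10,1,0,0,0,0,0,11,1,0,0,0,0,0,11.5,1,0,0,0,0,0,11.5,1,0,0,0,0,0,11.5,1])

```text
time: 5.3
tool_pos: [0.5018, -0.293, 0.0521]
ee_rot: [3.14, -0.002, 0.0]
wrist_force: [0.2, -0.6, -4.1]
width: 0.0561
finger_force: 30.0
```

Request:
move_arm(deltas=[0,0,0,0,0,0.3,1,0,0,0,0,0,0.5,1,0,0,0,0,0,0.6,1,0,0,0,0,0,0.6,1])

```text
time: 5.7
tool_pos: [0.5007, -0.2928, 0.0444]
ee_rot: [3.142, 0.0, -0.0]
wrist_force: [-0.3, 0.1, -4.3]
width: 0.0563
finger_force: 30.0
```

Request:
move_arm(deltas=[0,0,0,0,0,0.1,0.4,0,0,0,0,0,0.1,0,0,0,0,0,0,0,-0.6,0,0,0,0,0,0,-0.9,0,0,0,0,0,0,-0.9,0,0,0,0,0,-1,-0.9,0,0,0,0,0,-5,-0.9,0,0,0,0,0,-10,-0.9])

```text
time: 6.5
tool_pos: [0.4993, -0.2917, 0.1435]
ee_rot: [-3.138, 0.005, -0.0]
wrist_force: [0.5, -1.0, -0.4]
width: 0.0888
finger_force: 0.0
```

Request:
move_arm(deltas=[0,0,0,0,-2,-2,-1,0,0,0,-0.4,-34.4,-2,-1,0,0,0,-0.4,-34.4,-2,-1,0,0,0,-0.4,-34.4,-2,-1,0,0,0,-0.4,-34.4,-2,-1,0,0,0,-0.4,-34.4,-2,-1,0,0,0,-0.4,-34.4,-2,-1,0,0,0,-0.4,-34.4,-2,-1])

```text
time: 7.3
tool_pos: [0.4966, 0.055, 0.1659]
ee_rot: [-3.14, -0.002, 0.003]
wrist_force: [0.2, -0.3, -0.2]
width: 0.0938
finger_force: 0.0
```

Request:
move_arm(deltas=[0,0,0,0,0,0,-1,0,0,0,0,0,0,-1])

```text
time: 7.5
tool_pos: [0.497, 0.0513, 0.1653]
ee_rot: [3.141, -0.001, 0.001]
wrist_force: [0.1, -0.4, 0.2]
width: 0.0942
finger_force: 0.0
```

Request:
move_arm(deltas=[0,0,0,-0.1,-0.1,4,-1,0,0,0,-0.1,-0.1,8,-1,0,0,0,-0.1,-0.1,11,-1,0,0,0,-0.1,-0.1,13,-1,0,0,0,-0.1,-0.1,13,-1,0,0,0,-0.1,-0.1,13,0,0,0,0,-0.1,-0.1,13,1,0,0,0,-0.1,-0.1,13,1])

```text
time: 8.3
tool_pos: [0.4973, 0.0519, 0.0364]
ee_rot: [3.141, -0.004, -0.001]
wrist_force: [0.6, 0.5, 0.1]
width: 0.0732
finger_force: 0.0
```

Request:
move_arm(deltas=[0,0,0,0,0,0,1,0,0,0,0,0,0,1,0,0,0,0,0,0,1,0,0,0,0,0,0,1,0,0,0,0,0,0,1,0,0,0,0,0,0,1])

```text
time: 8.9
tool_pos: [0.4964, 0.0521, 0.0353]
ee_rot: [3.141, -0.001, -0.0]
wrist_force: [-0.6, -2.9, 6.3]
width: 0.0564
finger_force: 30.0
```

Request:
move_arm(deltas=[0,0,0,0,0,-2,1,0,0,0,0,0,-5,1,0,0,0,0,0,-8,1,0,0,0,0,0,-11,1,0,0,0,0,0,-13,1,0,0,0,0,0,-13,1,0,0,0,0,0,-13,1,0,0,0,0,0,-13,1])

```text
time: 9.7
tool_pos: [0.4945, 0.0525, 0.162]
ee_rot: [-3.141, 0.004, -0.0]
wrist_force: [0.7, -0.1, -0.2]
width: 0.0562
finger_force: 30.0
```

Request:
move_arm(deltas=[0,0,0,0,0,0,1,0,0,0,0,0,0,1])

```text
time: 9.9
tool_pos: [0.4951, 0.0523, 0.163]
ee_rot: [-3.142, 0.003, -0.0]
wrist_force: [-0.5, -0.6, -0.9]
width: 0.0563
finger_force: 30.0
```

Request:
move_arm(deltas=[0,0,0,-0.5,-3,0,1,0,0,0,-1.2,-7,0,1,0,0,0,-2,-11,0,1,0,0,0,-2.7,-15,0,1,0,0,0,-3.4,-19,0,1,0,0,0,-4.2,-23,0,1,0,0,0,-4.2,-24.5,0,1,0,0,0,-4.2,-24.5,0,1])

```text
time: 10.7
tool_pos: [0.4534, 0.2986, 0.1637]
ee_rot: [3.141, 0.001, 0.003]
wrist_force: [-0.3, -1.1, -0.7]
width: 0.0565
finger_force: 30.0
```

Request:
move_arm(deltas=[0,0,0,0,0,0,1,0,0,0,0,0,2,1,0,0,0,0,0,5,1,0,0,0,0,0,8,1,0,0,0,0,0,10.5,1,0,0,0,0,0,11.8,1,0,0,0,0,0,11.8,1,0,0,0,0,0,11.8,1])

```text
time: 11.5
tool_pos: [0.4548, 0.2968, 0.0475]
ee_rot: [-3.141, -0.001, -0.001]
wrist_force: [0.1, 0.3, 0.1]
width: 0.0563
finger_force: 30.0
```

Request:
move_arm(deltas=[0,0,0,0,0,0.3,1,0,0,0,0,0,0.5,1,0,0,0,0,0,0.6,1,0,0,0,0,0,0.6,1])

```text
time: 11.9
tool_pos: [0.4539, 0.2974, 0.0407]
ee_rot: [-3.142, -0.0, 0.0]
wrist_force: [0.4, -0.2, -0.5]
width: 0.0564
finger_force: 30.0
```

Request:
move_arm(deltas=[0,0,0,0,0,0,0.4,0,0,0,0,0,0,0,0,0,0,0,0,0,-0.6,0,0,0,0,0,0,-0.8,0,0,0,0,0,0,-0.8,0,0,0,0,0,-1,-0.8,0,0,0,0,0,-5,-0.8,0,0,0,0,0,-10,-0.8])

```text
time: 12.7
tool_pos: [0.4522, 0.2964, 0.1395]
ee_rot: [3.139, 0.005, -0.0]
wrist_force: [0.6, 0.9, 1.0]
width: 0.0847
finger_force: 0.0
```

Request:
move_arm(deltas=[0,0,0,0,2,-3,-1,0,0,0,17,29.7,-3,-1,0,0,0,17,29.7,-3,-1,0,0,0,17,29.7,-3,-1,0,0,0,17,29.7,-3,-1,0,0,0,17,29.7,-3,-1,0,0,0,17,29.7,-3,-1,0,0,0,17,29.7,-3,-1])

```text
time: 13.5
tool_pos: [0.6253, -0.0037, 0.171]
ee_rot: [3.14, -0.001, -0.004]
wrist_force: [0.4, 0.6, -0.3]
width: 0.0939
finger_force: 0.0
```

Request:
move_arm(deltas=[0,0,0,0,0,0,-1,0,0,0,0,0,0,-1,0,0,0,0,0,0,-1])

```text
time: 13.8
tool_pos: [0.6234, 0.0015, 0.171]
ee_rot: [-3.141, -0.0, 0.001]
wrist_force: [-0.2, 0.1, -0.0]
width: 0.0937
finger_force: 0.0
```

Request:
move_arm(deltas=[0,0,0,0,0,4,-1,0,0,0,0,0,8,-1,0,0,0,0,0,11,-1,0,0,0,0,0,13,-1,0,0,0,0,0,13.5,-1,0,0,0,0,0,13.5,0,0,0,0,0,0,13.5,1,0,0,0,0,0,13.5,1])

```text
time: 14.6
tool_pos: [0.6252, 0.0005, 0.0378]
ee_rot: [3.141, -0.004, 0.0]
wrist_force: [0.1, -0.0, -0.2]
width: 0.0733
finger_force: 0.0
```

Request:
move_arm(deltas=[0,0,0,0,0,0,1,0,0,0,0,0,0,1,0,0,0,0,0,0,1,0,0,0,0,0,0,1,0,0,0,0,0,0,1,0,0,0,0,0,0,1])

```text
time: 15.2
tool_pos: [0.6245, -0.0001, 0.0366]
ee_rot: [3.141, -0.002, -0.0]
wrist_force: [-0.8, -1.3, 6.3]
width: 0.0562
finger_force: 30.0
```

Request:
move_arm(deltas=[0,0,0,0,0,-2,1,0,0,0,0,0,-5,1,0,0,0,0,0,-8,1,0,0,0,0,0,-11,1,0,0,0,0,0,-13,1,0,0,0,0,0,-13,1,0,0,0,0,0,-13,1,0,0,0,0,0,-13,1])

```text
time: 16.0
tool_pos: [0.6225, 0.0005, 0.1627]
ee_rot: [-3.141, 0.005, -0.0]
wrist_force: [-0.5, -0.2, -1.0]
width: 0.0565
finger_force: 30.0
```

Request:
move_arm(deltas=[0,0,0,0,0,0,1,0,0,0,0,0,0,1])

```text
time: 16.2
tool_pos: [0.6231, 0.0004, 0.1638]
ee_rot: [-3.141, 0.003, -0.0]
wrist_force: [0.3, 0.7, -0.7]
width: 0.0564
finger_force: 30.0
```

Request:
move_arm(deltas=[0,0,0,-2,-2,0,1,0,0,0,-4,-7,0,1,0,0,0,-6,-12,0,1,0,0,0,-6.8,-17,0,1,0,0,0,-6.8,-22,0,1,0,0,0,-6.8,-26.5,0,1,0,0,0,-6.8,-29.2,0,1,0,0,0,-6.8,-29.7,0,1])

```text
time: 17.0
tool_pos: [0.5547, 0.301, 0.1644]
ee_rot: [-3.141, 0.001, 0.005]
wrist_force: [-0.4, -0.8, 0.1]
width: 0.0565
finger_force: 30.0
```

Request:
move_arm(deltas=[0,0,0,0,0,0,1,0,0,0,0,0,2,1,0,0,0,0,0,5,1,0,0,0,0,0,8,1,0,0,0,0,0,10.5,1,0,0,0,0,0,11.8,1,0,0,0,0,0,11.8,1,0,0,0,0,0,11.8,1])

```text
time: 17.8
tool_pos: [0.5567, 0.2967, 0.0485]
ee_rot: [-3.141, -0.001, -0.001]
wrist_force: [-0.2, -0.6, -0.9]
width: 0.0561
finger_force: 30.0
```

Request:
move_arm(deltas=[0,0,0,0,0,0.3,1,0,0,0,0,0,0.5,1,0,0,0,0,0,0.6,1,0,0,0,0,0,0.6,1])

```text
time: 18.2
tool_pos: [0.5559, 0.2974, 0.0417]
ee_rot: [-3.142, -0.0, 0.0]
wrist_force: [0.0, 0.2, -0.7]
width: 0.0562
finger_force: 30.0
```

Request:
move_arm(deltas=[0,0,0,0,0,0,0.4,0,0,0,0,0,0,0,0,0,0,0,0,0,-0.6,0,0,0,0,0,0,-0.8,0,0,0,0,0,0,-0.8,0,0,0,0,0,-1,-0.8,0,0,0,0,0,-5,-0.8,0,0,0,0,0,-10,-0.8])

```text
time: 19.0
tool_pos: [0.5541, 0.2965, 0.14]
ee_rot: [3.139, 0.006, -0.0]
wrist_force: [0.9, -0.1, 0.3]
width: 0.0846
finger_force: 0.0
```

Request:
move_arm(deltas=[0,0,0,0,0,-5,-0.8,0,0,0,-15,20,-8,-0.8,0,0,0,-20,25,-8,-0.8,0,0,0,-20,25,-8,-0.8,0,0,0,-20,25,-8,-0.8,0,0,0,-20,25,-8,-0.8,0,0,0,-20,25,-8,-0.8,0,0,0,-20,25,-8,-0.8])

```text
time: 19.8
tool_pos: [0.3539, 0.0454, 0.2232]
ee_rot: [3.14, -0.003, -0.002]
wrist_force: [0.8, -0.6, 0.4]
width: 0.0849
finger_force: 0.0
```

Run:
```python
from h import *
s=robot.snapshot("top"); cv2.imwrite("pics/top1.png",s["image"][...,::-1]); P=pts(s);Z=P[...,2]
inb=(P[...,0]>.3)&(P[...,0]<.8)&(abs(P[...,1])<.45)
k,l,st,c=cv2.connectedComponentsWithStats(((Z>.074)&(Z<.095)&inb).astype(np.uint8))
for i in range(1,k):
    if st[i,4]>200:
        p=P[l==i].mean(0); print(c[i].round(),p.round(4))
        for n,o,y in(('tote',(.550,-.296),np.radians(-4.5)),('carton',(.503,.297),np.radians(-.9))):
            d=p[:2]-o; print('   ',n,np.round([np.cos(y)*d[0]+np.sin(y)*d[1],-np.sin(y)*d[0]+np.cos(y)*d[1]],3))
```

```text
[316. 124.] [0.7546 0.0144 0.078 ]
    tote [0.18  0.326]
    carton [ 0.256 -0.279]
[372. 177.] [ 0.6386 -0.1043  0.078 ]
    tote [0.073 0.198]
    carton [ 0.142 -0.399]
[176. 214.] [0.5545 0.2973 0.0818]
    tote [-0.042  0.592]
    carton [0.051 0.001]
[467. 245.] [ 0.4993 -0.2898  0.0855]
    tote [-0.051  0.002]
    carton [ 0.006 -0.587]
[172. 265.] [0.4524 0.2971 0.0817]
    tote [-0.144  0.584]
    carton [-0.051 -0.001]
```

View pics/top1.png

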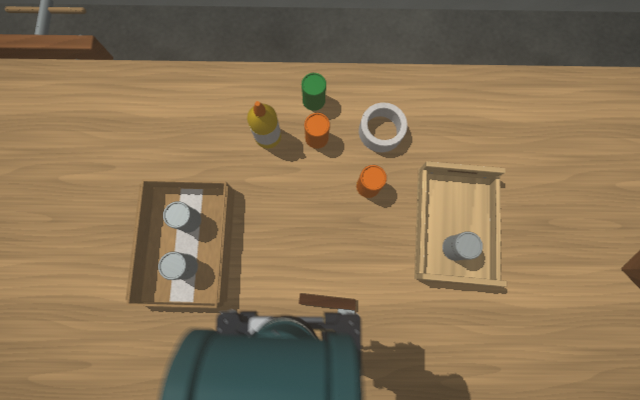

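The full tin stands in the tote at about (467,245). The two empties stand in the carton at about (176,214) and (172,265), and nothing else has moved.

```bash
python3 -c "
from bench import robot
print(robot.close_job())"
```

```text
the job is handed in; nothing more can be done
None
```

I handed the job in at about 20 s of the 67 s allowed: the one full tin stands upright in the tote and the two empty tins are standing in the carton, all within the required limits in the last camera check; no verdict was returned.

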